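# Hand over the peeled onion, handle first

### The arm

A 7-joint arm with a two-finger parallel gripper is mounted at the origin on a cart in front of the work surface, level with it; the furniture and walls round the work are solid. World frame = base frame: x ahead of the robot, y to its left, z up, the work surface at z = 0. Lengths are in m, angles in rad, forces in N, time in s.
With the tool pointing down it reaches from about 0.425 to 0.95 m from the base axis. Payload 4.7 kg.
Tool frame: the origin (TCP) lies at the very end of the fingers, on their centre line; the grasp point (between the pads) lies 19 mm behind it; z points along the fingers, y is the line along which they close (so a half turn about z gives the same grasp; the last joint's range is limited). The gripper opens to 85 mm and grips with 20 to 120 N. Pads are 22 mm wide; open, the fingers measure 114 mm over their backs; the gripper's body (76 mm by 85 mm) begins 54 mm behind the grasp point. The pads swing forward as they close: fully open they stand 13 mm farther back than shut.
Start: joints at [1.262, 0.469, -0.049, 1.532, 0.024, 1.141, -0.082], TCP at [0.186, -0.649, 0.231] pointing down, gripper open.
Joint ranges: [-2.59, 2.59], [-0.33, 1.99], [-1.39, 1.29], [0.1, 2.45], [-1.04, 4.18], [0.21, 1.99], [-2.66, 2.66]. Speed limits (rad/s): [2.57, 2.57, 3.14, 3.14, 3.14, 3.14, 3.14].

### API

Orientations are given as a unit quaternion [x, y, z, w].
In Python, from station import status, cams, ticket, recognise, spot_point gives the robot as it stands.
- The arm moves only by the tool carry_out, never from a script. Its argument "targets" is a list of rows, each a list of 5 numbers: the shift along the tool's x, y, z in units of 60 mm (1.0 is 60 mm), then the turn about the tool's z in rad, then the closure, from -1 (fully open) to 1 (shut). In form: [[tx, ty, tz, spin, fingers], ...]. A call has 1 to 12 rows; each row is the pose to reach, as a shift and turn from the pose commanded when the call began, along the tool's axes at that moment; what a row does not reach only later rows make up. A row lasts 1/8 s, in which the tool goes at most 62.5 mm and 10.7 degrees, less where a joint would pass 70% of its speed; a pose out of reach is approached as far as the arm can. A call with a gripper value outside its range is refused whole. The fingers move at their own pace and stop on an object; "grip_force" is the grip in N (left out, the last holds). Time passes only in rows, so rows that repeat a pose let the fingers close. It gives the time, the measured TCP pose, the force, the opening and the grip force at its end, in the units of the state.
- status.read_state(): the state, without advancing time (a new reading comes with each control period).
- cams.capture(name): name is "scene" or "top"; returns the picture (384x512x3 uint8, red, green, blue); there is no depth.
- cams.get_calibration(name): a dict with "camera_matrix" (3x3 intrinsics, pixels), "world_to_cam" (4x4, takes a point from world to camera coordinates). Camera axes: x right, y down, z forward; pixel columns grow to the right and rows downward; lengths in m; the calibration is good to about 2 mm. A picture is of the moment at which its call begins. get_calibration takes no time and is no camera call.
- ticket.job_done(): hands the job in; it is judged then, once.
Trained networks look in the newest picture that a camera, given by its name, has taken for a name from the list of things; names that differ only in an ending like _2 or _b are one class to them, and where a whole thing is asked for, a point or a joint stands for the part that bears it (a point fixed in the world has none). Each returns a list of dicts, best first, with "confidence" (0 to 1); they miss things now and then, are a little off and sometimes report something else, mostly with a low value. They report only what shows in the picture. A call takes as long as a camera call.
- recognise(label, camera): "at" ([column, row] in pixels, amid what is visible of it).
- spot_point(label, camera): "at" ([column, row] in pixels: a listed point, or the origin of a listed thing).
The state is a dict: "time_s": time; "qpos": joint angles; "qd": joint speeds; "joint_torque": joint torques, N m; "position": TCP position; "ee_rot": TCP orientation; "ft_force": force on the tool from outside, world axes, zero at the start; "wrist_torque": the same for the moment, N m; "gripper_width": opening from 0.0 (shut) to 1.0 (fully open); "grasp_force": force on a finger pad.
Only numpy, scipy, OpenCV 4.12 (cv2) and the standard library are available. Lean on these libraries where they do the work, as an engineer would, in place of code of your own. Each camera call takes 0.05 s, during which the arm holds its last target. There are 200 camera calls.

### The job

The onion on the preparation board has been peeled, and the cook at the sink, to your left, is waiting for it. Slide the board's clamp fully open, lift out the little handled dish with the onion in it, and give it about a quarter turn in the air so that its handle points straight left along the worktop for the cook to take. Keep the dish level, with the onion lying untouched in its middle, leave the other things where they stand, and finish holding the dish still about 20 cm above the worktop: do not put it down or let go.

Things in the scene. Friction and masses are not known exactly. Their poses are not given: they have to be found in the camera images.
- prep_board: wooden board, 240 x 340 x 22 mm, fixed on the worktop; origin: centre of its underside. At yaw 0 its long side runs along y, to the left; x points away from the robot. On top it has a clamp: an aluminium fixed jaw 56 to 95 mm left (+y) of the middle, 34 mm high, and a sliding jaw on the right (-y); the dish stands between them, mid-board. 15 mm spikes and a low guard stand at its left end.
- clamp_jaw (a joint): sliding aluminium jaw of the clamp, with a steel lip 10 mm over the dish's rim, so that the closed jaw keeps the dish down. Value in m: 0 closed (starts at 0 to 0.004), grows as the jaw slides along the board's -y, to the right, away from the dish; 0.050 fully open at its end stop. Needs about 5 N (more when fast), has no spring, stays where it is left.
- jaw_grip (a point): point to hold on the black upright grip bar on the sliding jaw; moves with it. The bar is 14 mm thick along the board's y, 50 mm long along its x; its top is 16 mm above this point, a 22 mm wide flange 19 mm below it, the jaw's top 25 mm below. Closed, the point lies 104 mm to the right of the board's middle and 86 mm above the worktop.
- dish: round stainless dish with one handle, 0.15 kg, rim 128 mm across, 28 mm high. Origin: centre of its underside; z up. The handle points along its own -x: a steel neck, then a straight black bar 14 mm wide (along y), 12 mm high, 76 to 163 mm from the middle, axis 36 mm above the underside. At first it stands in the clamp, on the board's top, handle towards the robot within 25 degrees.
- dish_grip (a point): on the axis of the dish's handle bar, 92 mm from the middle of the dish along its -x and 36 mm above its underside: a good place to hold it close to the dish, leaving the outer half of the handle free
- dish_center (a point): middle of the dish's hollow, 8 mm above its underside. The hollow is shallow, like a piece of a sphere of radius 100 mm: tilt or jerks make the onion roll
- onion: peeled round onion, a loose ball 42 mm across that rolls freely in the dish, about 45 g; origin at its centre. Its axes turn as it rolls. At rest in the middle it lies 29 mm above the dish's underside.
- drainer (a point): fixed point on the metal draining board of the sink at the left end of the worktop; its y axis points straight left along the worktop, x away from the robot
- egg_box: closed cardboard egg box, 106 x 155 x 72 mm, front left; bystander; origin under its centre
- white_mug: white mug, 93 x 132 x 104 mm, left rear; bystander; origin under its centre
- spice_jar: spice jar with red cap, 46 mm across, 109 mm tall, left of the board; bystander; origin under its centre
- salt_shaker: salt shaker, 44 mm across, 90 mm tall, standing on the board's near right corner; bystander; origin under its centre
- tuna_tin: flat tin, 86 mm across, 40 mm tall, front right; bystander; origin under its centre
- peanut_jar: jar with yellow lid, 92 mm across, 110 mm tall, right of the board; bystander; origin under its centre

How it is judged:
By the outcome, as a careful person would: the job done as asked, in the order asked, and still so for the second after the job is handed in, while the arm keeps its last pose, push and grip.
It also fails if it takes over 58 s, if anything falls off the work surface, if the arm or the gripper's body presses on something with over 40 N, if the wrist force passes 120 N, or if a joint passes its speed limit or range.

## Working session

There is one attempt and no reset: what is moved stays moved. The work goes in short steps, Python scripts to look and compute and a tool call to move; the robot and the scene stay as the last step left them, time stands still between calls to the robot, and variables do not carry over. Pictures are saved under pics/ and viewed, at most 10 in all, crops included, and the job is handed in when it is done.

Besides the shell and the picture viewer there is one more tool, called after ">>>" in YAML: its name, and indented under it one key for each argument. carry_out: Moves the arm, as the interface text tells. Its arguments: {"type":"object","properties":{"targets":{"type":"array"},"grip_force":{"type":"number"}},"required":["targets"]}

```bash
ls; mkdir -p pics; cat > h.py <<'E'
import numpy as np, cv2
from station import status, cams, ticket, recognise, spot_point
def ray(cam,px):
    c=cams.get_calibration(cam);K=np.array(c["camera_matrix"]);T=np.array(c["world_to_cam"])
    d=T[:3,:3].T@np.linalg.inv(K)@np.array([px[0],px[1],1.]);o=-T[:3,:3].T@T[:3,3]
    return o,d/np.linalg.norm(d)
def at_z(cam,px,z):
    o,d=ray(cam,px);return o+d*(z-o[2])/d[2]
def tri(a,b):
    # rays from scene, top
    (o1,d1),(o2,d2)=ray("scene",a),ray("top",b)
    A=np.stack([d1,-d2],1);s=np.linalg.lstsq(A,o2-o1,rcond=None)[0]
    p,q=o1+s[0]*d1,o2+s[1]*d2
    return (p+q)/2,np.linalg.norm(p-q)
def proj(cam,P):
    c=cams.get_calibration(cam);K=np.array(c["camera_matrix"]);T=np.array(c["world_to_cam"])
    q=K@(T[:3,:3]@np.asarray(P)+T[:3,3]);return q[:2]/q[2]
E
python3 - <<'E'
from h import *
np.set_printoptions(precision=4,suppress=True)
for c in("scene","top"):
    im=cams.capture(c);cv2.imwrite(f"pics/{c}0.png",im[:,:,::-1]);o,d=ray(c,(256,192));print(c,o,d)
s=status.read_state();print(s)
for l in["prep_board","jaw_grip","dish","dish_grip","dish_center","onion","drainer","salt_shaker","spice_jar","egg_box","white_mug","peanut_jar","tuna_tin"]:
    r=[spot_point(l,c)[:2] for c in("scene","top")]
    print(l,[[(np.round(x["at"],1).tolist(),round(x["confidence"],2)) for x in y] for y in r])
    if r[0] and r[1]: print("   ",*tri(r[0][0]["at"],r[1][0]["at"]))
E
```

```text
pics
scene [-0.2465 -1.1645  0.823 ] [ 0.4421  0.7641 -0.4697]
top [-0.124   0.1298  1.5265] [ 0.3794 -0.0272 -0.9248]
{'time_s': 0.1, 'qpos': array([ 1.2621,  0.4694, -0.0486,  1.5335,  0.0241,  1.141 , -0.0823]), 'qd': array([ 0.0017, -0.0024,  0.001 , -0.0044,  0.0013,  0.0021, -0.0011]), 'joint_torque': array([ -0.0002, -51.1519,  -0.0474, -23.839 ,   0.0107,   0.0044,
         0.    ]), 'position': array([ 0.1863, -0.6483,  0.2304]), 'ee_rot': array([ 0.9902,  0.1394, -0.0002, -0.0009]), 'ft_force': array([0.2425, 0.0395, 0.7284]), 'wrist_torque': array([ 0.022 , -0.0429,  0.0274]), 'grasp_force': 0.0, 'gripper_width': 0.9989008601880758}
prep_board [[([294.5, 208.6], 0.89), ([293.1, 286.1], 0.66)], [([276.8, 171.5], 0.35)]]
    [ 0.5841 -0.017   0.0114] 0.018708870536634916
jaw_grip [[([315.1, 204.6], 0.63)], [([301.3, 169.8], 0.84)]]
    [ 0.5697 -0.1273  0.0774] 0.013416764437834591
dish [[([189.4, 190.0], 0.46)], [([279.3, 168.9], 0.88)]]
    [0.3372 0.0111 0.2282] 0.29828984927549196
dish_grip [[([271.0, 199.7], 0.93)], [([276.2, 189.1], 0.74), ([274.6, 170.6], 0.64)]]
    
[... 336 characters left out ...]

salt_shaker [[([292.8, 228.8], 0.86)], [([308.1, 194.3], 0.49)]]
    [ 0.4678 -0.1509  0.0299] 0.013668363797960709
spice_jar [[([219.7, 180.1], 0.64)], [([208.1, 209.7], 0.57)]]
    [0.4326 0.3048 0.0159] 0.0122466492383696
egg_box [[([187.1, 188.0], 0.86)], [([202.6, 235.0], 0.69), ([207.5, 207.5], 0.23)]]
    [0.3139 0.3352 0.0015] 0.002370291835438335
white_mug [[([248.6, 173.5], 0.95)], [([202.5, 182.8], 0.68)]]
    [ 0.5754  0.3293 -0.0009] 0.014027495338073884
peanut_jar [[([361.4, 275.4], 0.72)], [([366.0, 178.5], 0.88)]]
    [ 0.521  -0.4273  0.0173] 0.005543463391981043
tuna_tin [[([290.8, 287.6], 0.66)], [([355.1, 217.0], 0.76)]]
    [ 0.3426 -0.3493 -0.0059] 0.012855162747778334
```

```bash
python3 - <<'E'
import cv2
a=cv2.imread("pics/scene0.png");b=cv2.imread("pics/top0.png")
cv2.imwrite("pics/s_c.png",cv2.resize(a[140:290,200:400],None,fx=4,fy=4,interpolation=cv2.INTER_CUBIC))
cv2.imwrite("pics/t_c.png",cv2.resize(b[110:260,190:390],None,fx=4,fy=4,interpolation=cv2.INTER_CUBIC))
cv2.imwrite("pics/t_f.png",b)
E
```

```text
(no output)
```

View pics/s_c.png

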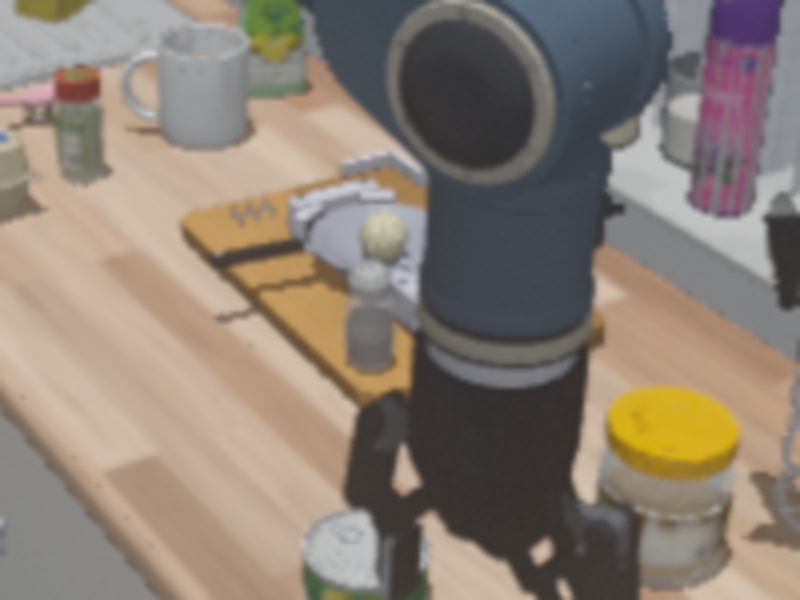

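View pics/t_c.png

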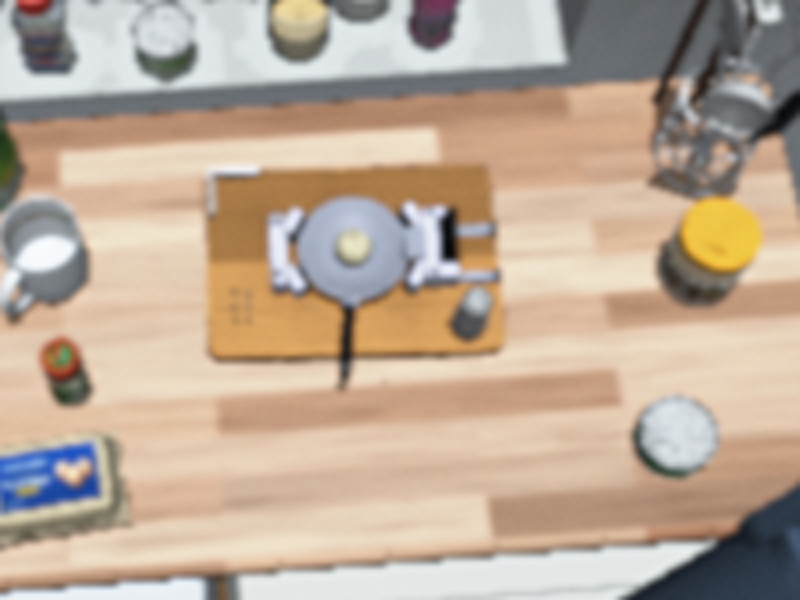

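View pics/t_f.png

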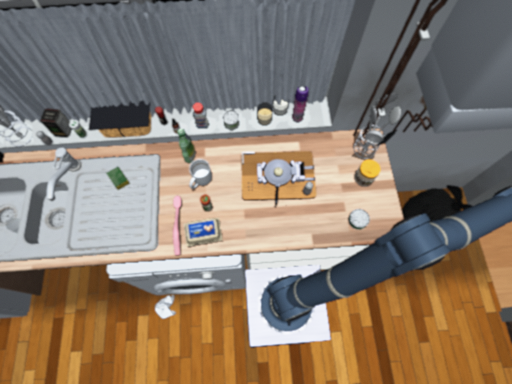

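```bash
cat > m.py <<'E'
from h import *
from scipy.optimize import least_squares
np.set_printoptions(precision=4,suppress=True)
b=cv2.imread("pics/top0.png")
cr=lambda x,y:np.array([x/4+190-.375,y/4+110-.375])
P=[at_z("top",cr(*p),.022) for p in[(208,168),(490,165),(503,348),(212,355)]]  # BL,BR,FR,FL
loc=np.array([[.12,.17],[.12,-.17],[-.12,-.17],[-.12,.17]])
def f(v):
    c,s=np.cos(v[2]),np.sin(v[2]);return (loc@np.array([[c,s],[-s,c]])+v[:2]-np.array(P)[:,:2]).ravel()
r=least_squares(f,[.58,-.02,0]);print("board",r.x,np.degrees(r.x[2]),r.fun)
for n,p,z in[("bar top",(450,235),.102),("handle0",(350,307),.058),("handle1",(343,384),.058),("dishrim c",(354,249),.05),("onion",(353,246),.051),("handle mid",(347,345),.058)]:print(n,at_z("top",cr(*p),z))
# front edge of worktop
g=cv2.GaussianBlur(b,(3,3),0).astype(float)
for x in (20,60,95,280,300,320,340):
    pass
pts=[]
for x in list(range(130,330,8)):
    col=g[235:275,x,:];d=np.abs(np.diff(col,axis=0)).sum(1);i=int(d.argmax());pts.append((x,235.5+i))
pts=np.array(pts);W=np.array([at_z("top",p,0.)[:2] for p in pts]);k=np.polyfit(W[:,1],W[:,0],1)
res=W[:,0]-np.polyval(k,W[:,1]);ok=abs(res)<.01;k=np.polyfit(W[ok,1],W[ok,0],1);print("front edge slope deg",np.degrees(np.arctan(k[0])),k,ok.sum())
E
python3 m.py
```

```text
board [ 0.577  -0.0232 -0.0572] -3.2799282659223996 [-0.      0.0014  0.0023 -0.0016 -0.0026 -0.0049  0.0003  0.0052]
bar top [ 0.5577 -0.1247  0.102 ]
handle0 [ 0.4983 -0.0098  0.058 ]
handle1 [0.4076 0.0068 0.058 ]
dishrim c [ 0.5733 -0.0222  0.05  ]
onion [ 0.5767 -0.0214  0.051 ]
handle mid [ 0.453  -0.0021  0.058 ]
front edge slope deg 0.22752309132107712 [0.004 0.215] 9
```

```bash
cat >> h.py <<'E'
from scipy.spatial.transform import Rotation as Ro
def go(P,ang):
    "tool-frame shift (60 mm units) and spin to bring TCP to world P with tool x at ang deg"
    s=status.read_state();R=Ro.from_quat(s["ee_rot"]).as_matrix()
    d=R.T@(np.array(P)-s["position"])/.06
    a=np.degrees(np.arctan2(R[1,0],R[0,0]));sp=-((ang-a+180)%360-180)
    print("pos",s["position"].round(4),"ang",round(a,2),"tilt",np.degrees(np.arccos(-R[2,2])).round(2),"-> shift",d.round(3),"spin",round(np.radians(sp),3),"t",round(s["time_s"],2))
E
python3 - <<'E'
from h import *
go([.571,-.127,.20],176.7)
E
```

```text
pos [ 0.1864 -0.6488  0.2313] ang 16.03 tilt 0.01 -> shift [ 8.562 -6.588  0.522] spin -2.804 t 1.4
```

>>> carry_out:
  targets:
    - [0.3,-0.23,0,-0.18,0]
    - [1.0,-0.77,0,-0.36,0]
    - [1.8,-1.38,0,-0.54,0]
    - [2.6,-2.0,0,-0.72,0]
    - [3.4,-2.61,0,-0.9,0]
    - [4.2,-3.23,0,-1.08,0]
    - [5.0,-3.85,0,-1.26,0]
    - [5.8,-4.46,0,-1.44,0]
    - [6.6,-5.08,0,-1.62,0]
    - [7.3,-5.61,0,-1.8,0]
    - [7.8,-6.0,0,-1.98,0]
    - [8.1,-6.2,0,-2.16,0]

```text
time_s: 2.9
position: [0.552, -0.1545, 0.2317]
ee_rot: [0.339, 0.941, 0.0, 0.0]
ft_force: [-0.4, -0.0, 0.2]
gripper_width: 0.5
grasp_force: 0.0
```

```bash
python3 - <<'E'
from h import *
go([.571,-.127,.20],176.7);print(status.read_state()["qpos"].round(2))
E
```

```text
pos [ 0.552  -0.1545  0.2317] ang 140.31 tilt 0.06 -> shift [0.049 0.554 0.528] spin -0.635 t 2.9
[ 0.74  0.39 -0.7   1.75  0.27  1.1   0.83]
```

>>> carry_out:
  targets:
    - [0.02,0.2,0.1,-0.16,0]
    - [0.05,0.4,0.3,-0.32,0]
    - [0.05,0.55,0.5,-0.48,0]
    - [0.05,0.55,0.53,-0.635,0]
    - [0.05,0.55,0.53,-0.635,0]

```text
time_s: 3.52
position: [0.5698, -0.13, 0.1992]
ee_rot: [0.034, 0.999, 0.0, -0.0]
ft_force: [-0.0, -0.9, -0.5]
gripper_width: 0.5
grasp_force: 0.0
```

```bash
python3 - <<'E'
from h import *
np.set_printoptions(precision=4,suppress=True)
go([.571,-.127,.073],176.7);print(status.read_state()["qpos"].round(2))
for c in("scene","top"):
    im=cams.capture(c);cv2.imwrite(f"pics/{c}1.png",im[:,:,::-1])
for l in["prep_board","jaw_grip","dish","dish_grip","dish_center","onion","drainer","salt_shaker"]:
    r=[spot_point(l,c)[:1] for c in("scene","top")]
    print(l,[[(np.round(x["at"],1).tolist(),round(x["confidence"],2)) for x in y] for y in r])
    if r[0] and r[1]: print("   ",*tri(r[0][0]["at"],r[1][0]["at"]))
a=cv2.imread("pics/scene1.png");cv2.imwrite("pics/s1c.png",cv2.resize(a[140:260,220:380],None,fx=5,fy=5,interpolation=cv2.INTER_CUBIC))
E
```

```text
pos [ 0.5698 -0.13    0.1992] ang 176.06 tilt 0.04 -> shift [-0.018  0.05   2.103] spin -0.011 t 3.52
[ 0.76  0.48 -0.82  1.76  0.39  1.08  1.31]
prep_board [[([295.9, 209.6], 0.73)], [([278.2, 173.3], 0.59)]]
    [ 0.5801 -0.0244  0.0097] 0.009331463985675402
jaw_grip [[([315.1, 200.3], 0.65)], [([278.2, 190.5], 0.73)]]
    [ 0.5593 -0.0458  0.0308] 0.14122359657328593
dish [[([292.8, 204.6], 0.73)], [([278.9, 189.1], 0.73)]]
    [ 0.5249 -0.03    0.0323] 0.05837450485710549
dish_grip [[([274.4, 201.8], 0.78)], [([273.2, 185.9], 0.68)]]
    [0.5061 0.0068 0.0451] 0.0025824324047424457
dish_center [[([293.0, 201.8], 0.87)], [([277.8, 174.3], 0.97)]]
    [ 0.5647 -0.0202  0.0413] 0.0010364266181540644
onion [[([297.2, 194.7], 0.5)], [([278.8, 168.8], 0.54)]]
    [ 0.5788 -0.0246  0.0679] 0.0023015420368248836
drainer [[([202.1, 154.5], 0.73)], [([144.4, 199.3], 0.91)]]
    [0.4983 0.5976 0.0058] 0.008176800190606173
salt_shaker [[([293.1, 230.6], 0.81)], [([308.2, 191.4], 0.69)]]
    [ 0.4767 -0.1515  0.0242] 0.0008538877975765854
```

View pics/s1c.png

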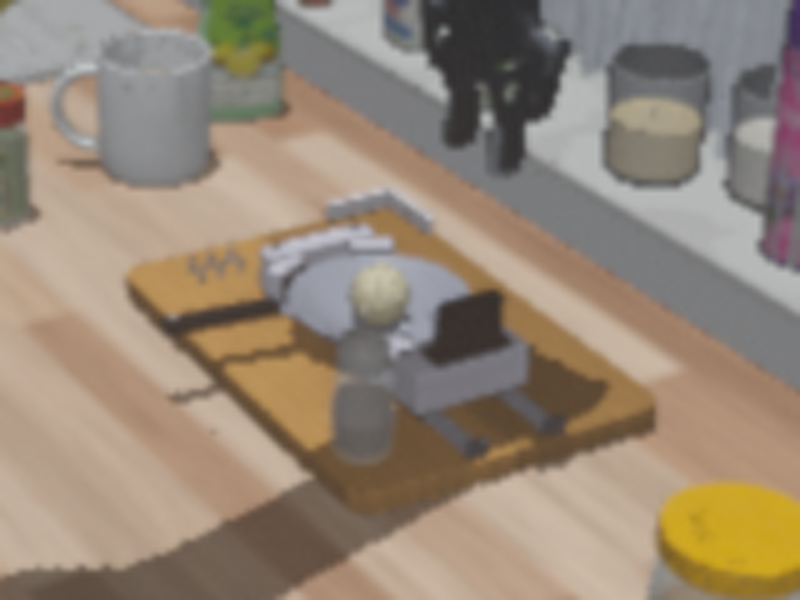

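```bash
python3 - <<'E'
from h import *
np.set_printoptions(precision=1,suppress=True)
S=lambda P:(proj("scene",P)-[220,140]+.4)*5
y=-.0572;R=np.array([[np.cos(y),-np.sin(y)],[np.sin(y),np.cos(y)]]);B=np.array([.577,-.0232])
W=lambda x,yy,z:np.r_[B+R@[x,yy],z]
for x in(-.025,.025):
  for yy in(-.111,-.097):
    print("bar",x,yy,S(W(x,yy,.102)),S(W(x,yy,.067)))
for p in[(-.12,.17),(-.12,-.17),(.12,-.17)]:print("board",p,S(W(*p,.022)))
d=np.array([-.985,.171])
for r in(.076,.163):print("handle",r,S(np.r_[np.array([.575,-.022])+d*r,.058]))
print("onion",S([.576,-.022,.051]))
E
```

```text
bar -0.025 -0.111 [445.1 309.3] [442.3 356.3]
bar -0.025 -0.097 [433.4 299.8] [430.7 346.7]
bar 0.025 -0.111 [510.2 292.3] [506.8 338.9]
bar 0.025 -0.097 [498.2 283.1] [494.9 329.5]
board (-0.12, 0.17) [124.5 266.8]
board (-0.12, -0.17) [360.3 496.6]
board (0.12, -0.17) [672.6 405. ]
handle 0.076 [280.9 305.6]
handle 0.163 [161.2 327.5]
onion [383.  295.5]
```

>>> carry_out:
  targets:
    - [0,0.05,0.3,-0.01,0]
    - [0,0.05,0.8,-0.01,0]
    - [0,0.05,1.3,-0.01,0]
    - [0,0.05,1.7,-0.01,0]
    - [0,0.05,1.95,-0.01,0]
    - [0,0.05,2.08,-0.01,0]
    - [0,0.05,2.08,-0.01,0]

```text
time_s: 5.3
position: [0.57, -0.1267, 0.0745]
ee_rot: [0.028, 1.0, 0.0, -0.0]
ft_force: [-0.8, 1.0, 0.1]
gripper_width: 0.5
grasp_force: 0.0
```

>>> carry_out:
  targets:
    - [0,0,0,0,0.4]
    - [0,0,0,0,0.6]
    - [0,0,0,0,0.8]
    - [0,0,0,0,1]
    - [0,0,0,0,1]
    - [0,0,0,0,1]
  grip_force: 30

```text
time_s: 6.05
position: [0.5705, -0.127, 0.0755]
ee_rot: [0.028, 1.0, -0.0, 0.001]
ft_force: [-1.5, -0.8, 4.9]
gripper_width: 0.158
grasp_force: 31.0
```

```bash
python3 - <<'E'
from h import *
go([.571-.0029,-.127-.05,.073],176.7)
im=cams.capture("scene");cv2.imwrite("pics/s2.png",cv2.resize(im[140:260,220:380,::-1],None,fx=5,fy=5,interpolation=cv2.INTER_CUBIC))
E
```

```text
pos [ 0.5705 -0.127   0.0755] ang 176.78 tilt 0.08 -> shift [-0.007 -0.833  0.043] spin 0.001 t 6.05
```

View pics/s2.png

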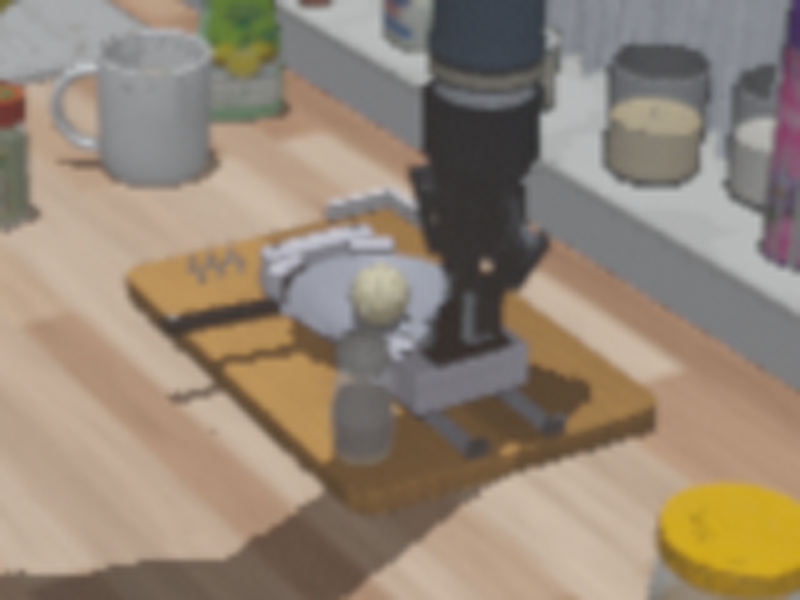

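>>> carry_out:
  targets:
    - [0,-0.03,0,0,1]
    - [0,-0.09,0,0,1]
    - [0,-0.16,0,0,1]
    - [0,-0.23,0,0,1]
    - [0,-0.3,0,0,1]
    - [0,-0.37,0,0,1]
    - [0,-0.44,0,0,1]
    - [0,-0.51,0,0,1]
    - [0,-0.58,0,0,1]
    - [0,-0.65,0,0,1]
    - [0,-0.7,0,0,1]
    - [0,-0.74,0,0,1]
  grip_force: 50

```text
time_s: 7.6
position: [0.5686, -0.1683, 0.0756]
ee_rot: [0.027, 1.0, 0.002, 0.001]
ft_force: [-0.1, 4.9, 4.4]
gripper_width: 0.155
grasp_force: 52.3
```

>>> carry_out:
  targets:
    - [0,-0.03,0,0,1]
    - [0,-0.06,0,0,1]
    - [0,-0.09,0,0,1]
    - [0,-0.1,0,0,1]

```text
time_s: 8.1
position: [0.5683, -0.174, 0.0756]
ee_rot: [0.027, 1.0, 0.002, 0.001]
ft_force: [0.3, 5.8, 4.4]
gripper_width: 0.151
grasp_force: 52.3
```

>>> carry_out:
  targets:
    - [0,-0.02,0,0,1]
    - [0,-0.04,0,0,1]
    - [0,-0.05,0,0,1]
    - [0,-0.05,0,0,1]

```text
time_s: 8.6
position: [0.5683, -0.174, 0.0755]
ee_rot: [0.026, 1.0, 0.003, 0.001]
ft_force: [1.6, 10.2, 4.5]
gripper_width: 0.156
grasp_force: 52.2
```

>>> carry_out:
  targets:
    - [0,-0.03,0,0,1]
    - [0,-0.06,0,0,1]
    - [0,-0.06,0,0,1]
    - [0,-0.06,0,0,1]

```text
time_s: 9.1
position: [0.5684, -0.174, 0.0756]
ee_rot: [0.025, 1.0, 0.006, 0.001]
ft_force: [0.8, 16.9, 3.6]
gripper_width: 0.149
grasp_force: 52.1
```

>>> carry_out:
  targets:
    - [0,0.05,0,0,1]
    - [0,0.05,0,0,0]
    - [0,0.05,0,0,0]
    - [0,0.05,0,0,0]
    - [0,0.05,-0.3,0,0]
    - [0,0.05,-0.8,0,0]
    - [0,0.05,-1.3,0,0]
    - [0,0.05,-1.6,0,0]

```text
time_s: 10.1
position: [0.5678, -0.181, 0.1734]
ee_rot: [0.029, 1.0, -0.001, 0.002]
ft_force: [-0.0, -0.5, -0.3]
gripper_width: 0.502
grasp_force: 0.0
```

```bash
python3 - <<'E'
from h import *
go([.484,-.006,.14],170)
c=cams.capture("top");cv2.imwrite("pics/top3.png",c[:,:,::-1])
im=cams.capture("scene");cv2.imwrite("pics/s3.png",cv2.resize(im[140:260,220:380,::-1],None,fx=5,fy=5,interpolation=cv2.INTER_CUBIC))
E
```

```text
pos [ 0.5678 -0.181   0.1734] ang 176.73 tilt 0.19 -> shift [1.563 2.832 0.549] spin 0.117 t 10.1
```

View pics/s3.png

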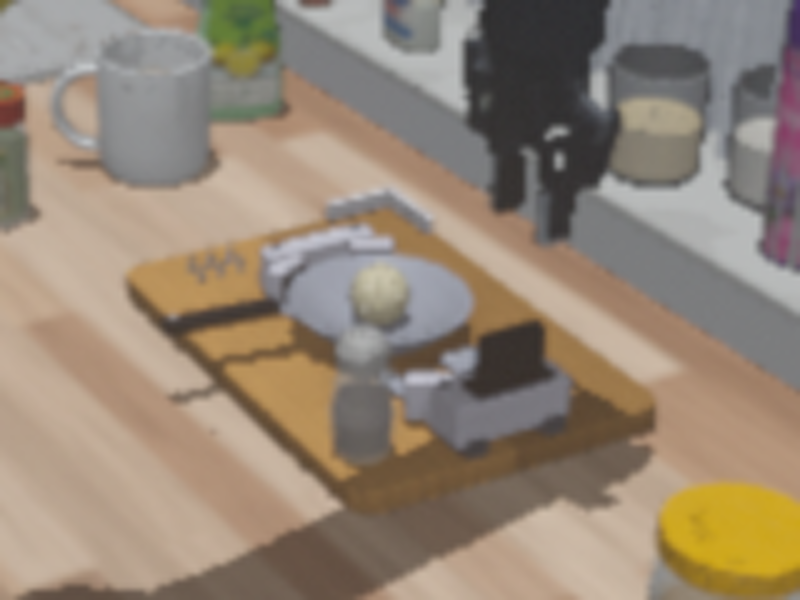

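```bash
python3 - <<'E'
from h import *
np.set_printoptions(precision=4,suppress=True)
def fit(cam,f,box,thr):
    g=cv2.cvtColor(cv2.imread(f),cv2.COLOR_BGR2GRAY).astype(float)
    x0,x1,y0,y1=box;yy,xx=np.mgrid[y0:y1,x0:x1];v=g[y0:y1,x0:x1];m=v<thr
    w=np.clip(thr-v[m],0,None);P=np.array([at_z(cam,p,.058)[:2] for p in np.c_[xx[m],yy[m]]])
    c=(P*w[:,None]).sum(0)/w.sum();u=np.linalg.svd((P-c)*np.sqrt(w)[:,None])[2][0];t=(P-c)@u
    print(cam,len(w),"c",c,"yaw",np.degrees(np.arctan(u[1]/u[0])),"ends",c+u*t.min(),c+u*t.max())
fit("top","pics/top0.png",(270,283,184,210),90)
fit("top","pics/top3.png",(270,283,184,210),90)
import os
a=cams.capture("scene");cv2.imwrite("pics/scene4.png",a[:,:,::-1])
fit("scene","pics/scene4.png",(252,277,198,209),85)
E
```

```text
top 38 c [ 0.4613 -0.0025] yaw -8.55938599681657 ends [ 0.5    -0.0083] [0.4197 0.0038]
top 37 c [ 0.4622 -0.0027] yaw -8.589550162845317 ends [ 0.4955 -0.0077] [0.4197 0.0037]
scene 80 c [ 0.4555 -0.0013] yaw -5.816291045620953 ends [ 0.5003 -0.0059] [0.4149 0.0028]
```

>>> carry_out:
  targets:
    - [0.2,0.37,0,0.02,0]
    - [0.5,0.95,0,0.05,0]
    - [0.85,1.55,0,0.08,0]
    - [1.2,2.2,0,0.1,0]
    - [1.45,2.65,0,0.1,0]
    - [1.53,2.83,0.1,0.1,0]
    - [1.53,2.83,0.5,0.1,0]
    - [1.53,2.83,0.7,0.1,0]
    - [1.53,2.83,0.7,0.1,0]

```text
time_s: 11.38
position: [0.4844, -0.0068, 0.1274]
ee_rot: [0.079, 0.997, 0.0, -0.001]
ft_force: [0.5, -0.4, -0.2]
gripper_width: 0.498
grasp_force: 0.0
```

```bash
python3 - <<'E'
from h import *
go([.486,-.0063,.039],171);print(status.read_state()["qpos"].round(2))
E
```

```text
pos [ 0.4844 -0.0068  0.1274] ang 170.96 tilt 0.16 -> shift [-0.029  0.012  1.474] spin -0.001 t 11.38
[ 0.6   0.41 -0.83  2.05  0.4   0.85  0.96]
```

>>> carry_out:
  targets:
    - [-0.02,0.01,0.2,0,0]
    - [-0.02,0.01,0.5,0,0]
    - [-0.02,0.01,0.85,0,0]
    - [-0.02,0.01,1.15,0,0]
    - [-0.02,0.01,1.35,0,0]
    - [-0.02,0.01,1.46,0,0]
    - [-0.02,0.01,1.46,0,0]
    - [-0.02,0.01,1.46,0,0]

```text
time_s: 12.38
position: [0.4867, -0.0056, 0.0416]
ee_rot: [0.078, 0.997, -0.0, 0.001]
ft_force: [-0.4, -0.2, 0.7]
gripper_width: 0.499
grasp_force: 0.0
```

```bash
python3 - <<'E'
from h import *
go([.486,-.0063,.039],171)
a=cams.capture("top");b=cams.capture("scene")
v=np.vstack([cv2.resize(b[155:225,230:330,::-1],(600,420),interpolation=cv2.INTER_CUBIC)]);t=cv2.resize(a[140:220,250:310,::-1],(315,420),interpolation=cv2.INTER_CUBIC)
cv2.imwrite("pics/both5.png",np.hstack([cv2.resize(v,(480,336)),cv2.resize(t,(252,336))]))
E
```

```text
pos [ 0.4867 -0.0056  0.0416] ang 171.02 tilt 0.07 -> shift [ 0.01  -0.014  0.043] spin 0.0 t 12.38
```

View pics/both5.png

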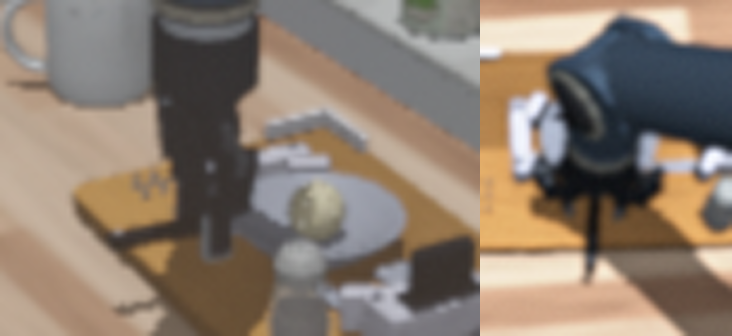

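>>> carry_out:
  targets:
    - [0,0,0.03,0,0.2]
    - [0,0,0.03,0,0.35]
    - [0,0,0.03,0,0.45]
    - [0,0,0.03,0,0.55]
    - [0,0,0.03,0,0.6]
    - [0,0,0.03,0,0.65]
    - [0,0,0.03,0,0.7]
    - [0,0,0.03,0,0.8]
    - [0,0,0.03,0,1]
    - [0,0,0.03,0,1]
    - [0,0,0.03,0,1]
  grip_force: 30

```text
time_s: 13.85
position: [0.4862, -0.0057, 0.0393]
ee_rot: [0.078, 0.997, -0.0, 0.0]
ft_force: [-0.5, -0.6, 1.3]
gripper_width: 0.159
grasp_force: 29.2
```

>>> carry_out:
  targets:
    - [0,0,0,0,1]
    - [0,0,0,0,1]
    - [0,0,0,0,1]
    - [0,0,0,0,1]
  grip_force: 90

```text
time_s: 14.35
position: [0.4861, -0.0057, 0.0393]
ee_rot: [0.078, 0.997, -0.0, -0.0]
ft_force: [-1.6, -0.3, 3.0]
gripper_width: 0.146
grasp_force: 87.7
```

```bash
python3 - <<'E'
from h import *
go([.486,-.0063,.219],171);s=status.read_state();print(s["ft_force"],s["wrist_torque"],s["gripper_width"],s["grasp_force"])
b=cams.capture("scene");cv2.imwrite("pics/s6.png",b[:,:,::-1])
print([x["at"] for x in recognise("onion","scene")[:1]])
E
```

```text
pos [ 0.4861 -0.0057  0.0393] ang 171.01 tilt 0.01 -> shift [ 1.000e-03 -1.100e-02 -2.995e+00] spin 0.0 t 14.35
[-1.57589317 -0.25946107  3.01066083] [-0.20250938  0.19957026 -0.07886586] 0.14611741390066968 87.69658774137497
[[248.7, 159.8]]
```

>>> carry_out:
  targets:
    - [0,0,-0.02,0,1]
    - [0,0,-0.05,0,1]
    - [0,0,-0.09,0,1]
    - [0,0,-0.14,0,1]
    - [0,0,-0.2,0,1]
    - [0,0,-0.26,0,1]
    - [0,0,-0.32,0,1]
    - [0,0,-0.38,0,1]
    - [0,0,-0.43,0,1]
    - [0,0,-0.47,0,1]
    - [0,0,-0.49,0,1]
    - [0,0,-0.5,0,1]

```text
time_s: 15.95
position: [0.4862, -0.0057, 0.0693]
ee_rot: [0.078, 0.997, -0.0, 0.0]
ft_force: [0.4, -0.2, -2.8]
gripper_width: 0.142
grasp_force: 87.8
```

```bash
python3 - <<'E'
from h import *
go([.486,-.0063,.219],171);s=status.read_state();print(s["ft_force"],s["wrist_torque"],s["gripper_width"],s["grasp_force"])
b=cams.capture("scene")
cv2.imwrite("pics/s7.png",cv2.resize(b[140:240,230:350,::-1],None,fx=5,fy=5,interpolation=cv2.INTER_CUBIC))
E
```

```text
pos [ 0.4862 -0.0057  0.0693] ang 171.01 tilt 0.01 -> shift [ 2.000e-03 -1.100e-02 -2.494e+00] spin 0.0 t 15.95
[ 0.39622368 -0.17371495 -2.84221774] [-0.05876844  0.13940472  0.03121941] 0.14236192940784617 87.76947543025017
```

View pics/s7.png

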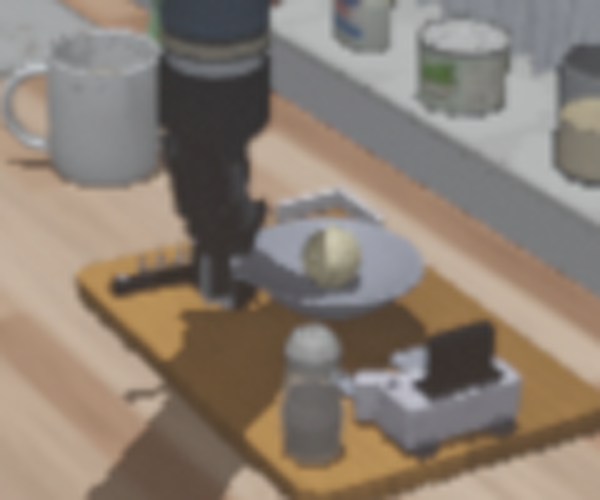

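>>> carry_out:
  targets:
    - [0,0,-0.03,0,1]
    - [0,0,-0.1,0,1]
    - [0,0,-0.2,0,1]
    - [0,0,-0.32,0,1]
    - [0,0,-0.44,0,1]
    - [0,0,-0.56,0,1]
    - [0,0,-0.68,0,1]
    - [0,0,-0.8,0,1]
    - [0,0,-0.92,0,1]
    - [0,0,-1.04,0,1]
    - [0,0,-1.16,0,1]
    - [0,0,-1.28,0,1]

```text
time_s: 17.5
position: [0.4862, -0.0056, 0.1466]
ee_rot: [0.078, 0.997, -0.0, -0.0]
ft_force: [-0.3, 0.8, -2.0]
gripper_width: 0.143
grasp_force: 87.8
```

>>> carry_out:
  targets:
    - [0,0,-0.12,0,1]
    - [0,0,-0.24,0,1]
    - [0,0,-0.36,0,1]
    - [0,0,-0.48,0,1]
    - [0,0,-0.6,0,1]
    - [0,0,-0.72,0,1]
    - [0,0,-0.84,0,1]
    - [0,0,-0.96,0,1]
    - [0,0,-1.07,0,1]
    - [0,0,-1.15,0,1]
    - [0,0,-1.2,0,1]
    - [0,0,-1.22,0,1]

```text
time_s: 19.0
position: [0.4862, -0.0057, 0.2194]
ee_rot: [0.078, 0.997, -0.0, 0.0]
ft_force: [0.3, 0.5, -1.7]
gripper_width: 0.143
grasp_force: 87.8
```

```bash
python3 - <<'E'
from h import *
np.set_printoptions(precision=4,suppress=True)
go([.486,-.0063,.219],90);s=status.read_state();print(s["qpos"].round(2))
# worktop direction: sink/draining-board & wall edges from top picture
g=cv2.cvtColor(cv2.imread("pics/top0.png"),cv2.COLOR_BGR2GRAY)
L=cv2.createLineSegmentDetector().detect(g)[0][:,0]
for l in L:
    if np.hypot(l[2]-l[0],l[3]-l[1])>35:
        a,b=at_z("top",l[:2],0),at_z("top",l[2:],0);d=b-a;an=np.degrees(np.arctan2(d[1],d[0]))
        print(l.round(0),"mid",((a+b)/2)[:2],"dev",round((an+45)%90-45,2))
E
```

```text
pos [ 0.4862 -0.0057  0.2194] ang 171.01 tilt 0.01 -> shift [ 0.002 -0.011  0.007] spin 1.414 t 19.0
[ 0.69  0.29 -0.91  1.95  0.27  1.03  1.08]
[327. 269. 368. 246.] mid [ 0.1692 -0.2843] dev 23.54
[251. 346. 331. 339.] mid [-0.1484 -0.0031] dev -0.16
[403. 218. 385. 145.] mid [ 0.5117 -0.5625] dev 0.33
[212. 287. 168. 290.] mid [0.0905 0.3916] dev -1.01
[  0. 271. 109. 261.] mid [0.2257 0.966 ] dev 1.2
[245. 272. 249. 344.] mid [-0.0007  0.1603] dev -0.09
[157. 286. 222. 282.] mid [0.1069 0.3946] dev -0.97
[207. 155. 309. 150.] mid [0.7087 0.0584] dev -0.82
[189. 135. 331. 125.] mid [0.834  0.0385] dev -0.1
[238. 254. 108. 264.] mid [0.2171 0.4623] dev 0.05
[ 54. 143. 176. 136.] mid [0.8338 0.7563] dev -0.13
[127. 275. 239. 266.] mid [0.1647 0.4191] dev 0.39
[ 47. 182.  36. 243.] mid [0.4831 1.0604] dev -1.08
[172. 294. 241. 288.] mid [0.0743 0.324 ] dev 0.21
[355. 246. 251. 254.] mid [ 0.2158 -0.0969] dev -0.03
[ 23. 237.  31. 188.] mid [0.4827 1.1259] dev 0.24
[178. 252. 176. 208.] mid [0.3491 0.4471] dev 2.74
[ 39. 163.   1. 165.] mid [0.7351 1.2025] dev -1.39
[154. 251.   1. 26
[... 4332 characters left out ...]
2576 0.1597] dev 2.07
[253. 262. 346. 255.] mid [ 0.1819 -0.0785] dev 0.05
[ 85. 314.  83. 349.] mid [-0.0465  0.8147] dev 1.22
[28. 84.  1. 51.] mid [1.3291 1.3348] dev 38.17
[ 88. 109.  52.  55.] mid [1.2167 1.0274] dev 32.36
[ 79. 111.  55.  76.] mid [1.1355 1.0307] dev 32.37
[307.  39. 312.   4.] mid [ 1.5366 -0.3006] dev -13.77
[ 57. 106.   3.  38.] mid [1.3005 1.2527] dev 37.18
[143.  90. 117.  33.] mid [1.3306 0.7161] dev 21.83
[460. 333. 474. 382.] mid [-0.25   -0.6794] dev 1.18
[449. 382. 437. 332.] mid [-0.2412 -0.586 ] dev -0.83
[128.  48. 146.  86.] mid [1.2843 0.6748] dev 22.2
[117. 102.  92.  57.] mid [1.2152 0.843 ] dev 26.98
[144.  61. 159.  96.] mid [1.2008 0.5919] dev 20.16
```

>>> carry_out:
  targets:
    - [0,0,0,0.003,1]
    - [0,0,0,0.01,1]
    - [0,0,0,0.022,1]
    - [0,0,0,0.04,1]
    - [0,0,0,0.062,1]
    - [0,0,0,0.09,1]
    - [0,0,0,0.123,1]
    - [0,0,0,0.16,1]
    - [0,0,0,0.2,1]
    - [0,0,0,0.245,1]
    - [0,0,0,0.29,1]
    - [0,0,0,0.335,1]

```text
time_s: 20.5
position: [0.4862, -0.0056, 0.2193]
ee_rot: [0.245, 0.97, 0.0, 0.0]
ft_force: [0.3, -0.3, -1.7]
gripper_width: 0.145
grasp_force: 87.8
```

>>> carry_out:
  targets:
    - [0,0,0,0.045,1]
    - [0,0,0,0.09,1]
    - [0,0,0,0.135,1]
    - [0,0,0,0.18,1]
    - [0,0,0,0.225,1]
    - [0,0,0,0.27,1]
    - [0,0,0,0.315,1]
    - [0,0,0,0.36,1]
    - [0,0,0,0.405,1]
    - [0,0,0,0.45,1]
    - [0,0,0,0.495,1]
    - [0,0,0,0.54,1]

```text
time_s: 22.0
position: [0.4863, -0.0055, 0.2193]
ee_rot: [0.495, 0.869, 0.0, 0.0]
ft_force: [-0.4, -0.3, -2.7]
gripper_width: 0.144
grasp_force: 87.8
```

>>> carry_out:
  targets:
    - [0,0,0,0.045,1]
    - [0,0,0,0.09,1]
    - [0,0,0,0.135,1]
    - [0,0,0,0.18,1]
    - [0,0,0,0.225,1]
    - [0,0,0,0.27,1]
    - [0,0,0,0.315,1]
    - [0,0,0,0.36,1]
    - [0,0,0,0.4,1]
    - [0,0,0,0.435,1]
    - [0,0,0,0.463,1]
    - [0,0,0,0.486,1]

```text
time_s: 23.5
position: [0.4863, -0.0056, 0.2193]
ee_rot: [0.689, 0.725, 0.0, 0.0]
ft_force: [0.5, 0.1, -1.0]
gripper_width: 0.142
grasp_force: 87.9
```

>>> carry_out:
  targets:
    - [0,0,0,0.017,1]
    - [0,0,0,0.03,1]
    - [0,0,0,0.04,1]
    - [0,0,0,0.046,1]
    - [0,0,0,0.05,1]
    - [0,0,0,0.051,1]
    - [0,0,0,0.051,1]
    - [0,0,0,0.051,1]
    - [0,0,0,0.051,1]
    - [0,0,0,0.051,1]
    - [0,0,0,0.051,1]
    - [0,0,0,0.051,1]

```text
time_s: 25.0
position: [0.4862, -0.0056, 0.2193]
ee_rot: [0.706, 0.708, 0.0, 0.0]
ft_force: [-0.2, -0.5, -2.8]
gripper_width: 0.143
grasp_force: 87.8
```

```bash
python3 - <<'E'
from h import *
go([.486,-.0057,.219],90);s=status.read_state();print(s["qd"].round(3),s["gripper_width"])
a=cams.capture("top");b=cams.capture("scene")
v=cv2.resize(b[120:240,220:350,::-1],(455,420),interpolation=cv2.INTER_CUBIC);t=cv2.resize(a[130:230,240:322,::-1],(344,420),interpolation=cv2.INTER_CUBIC)
cv2.imwrite("pics/both8.png",np.hstack([v,t]))
E
```

```text
pos [ 0.4862 -0.0056  0.2193] ang 90.12 tilt 0.01 -> shift [-0.001 -0.004  0.005] spin 0.002 t 25.0
[ 0.001 -0.     0.    -0.    -0.001 -0.    -0.001] 0.14296184887126093
```

View pics/both8.png

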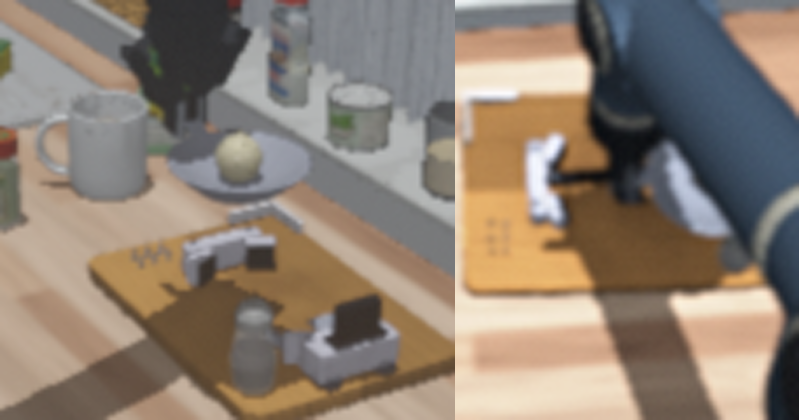

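```bash
python3 -c "
from station import ticket
print(ticket.job_done())"
```

```text
the job is handed in; nothing more can be done
None
```

The job is handed in at about 25 s: the clamp is open to its end stop, and the arm is holding the dish still and level about 20 cm above the worktop, with its handle pointing left and the onion in the middle.

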